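Seat the keyed hub on the board-turner's spindle

ROBOT

A 6-joint arm with a two-finger parallel gripper is mounted at the origin on the work surface. World frame = base frame: x ahead of the robot, y to its left, z up, the work surface at z = 0. Lengths are in m, angles in rad, forces in N, time in s.
With the tool pointing down it reaches from about 0.35 to 1 m from the base axis. Payload 7.1 kg.
Tool frame: the origin (TCP) lies midway between the tips of the shut fingers; the grasp point (between the pads) lies 19 mm behind it; x points along the fingers, z is the direction in which the jaws open and shut, and the axes are right-handed (so a half turn about x gives the same grasp; the last joint's range is limited). The gripper opens to 85 mm and grips with 20 to 120 N. Pads are 22 mm wide; open, the fingers measure 114 mm over their backs; the gripper's body (76 mm by 85 mm) begins 54 mm behind the grasp point. The pads swing forward as they close: fully open they stand 13 mm farther back than shut.
Start: joints at [-1.316, 0.423, 1.63, -0, 1.089, -0.019], TCP at [0.169, -0.602, 0.211] pointing down, gripper open.
Joint ranges: [-3, 3], [-0.9, 2.11], [0.09, 2.58], [-1.31, 4.45], [0.11, 2.69], [-2.54, 2.54]. Speed limits (rad/s): [2.39, 2.39, 3.01, 3.14, 3.14, 3.14].

INTERFACE

Orientations are given as [roll, pitch, yaw] about the fixed x, y, z axes, in that order (R = Rz(yaw) Ry(pitch) Rx(roll)).
In Python, from cell import manip, cams, finish_job gives the robot as it stands.
- The arm moves only by the tool step_arm, never from a script. Its argument "steps" is a list of rows, each a list of 7 numbers: the shift along the world's x, y, z as a fraction of full scale, then the turn, a rotation vector about the world's x, y, z as a fraction of full scale, then the closure, from -1 (fully open) to 1 (shut). In form: [[tx, ty, tz, rx, ry, rz, gripper], ...]. A call has 1 to 8 rows; each row shifts and turns the commanded pose from where the row before left it; what a row does not reach is not made up. Full scale, the value 1, is 0.4 m for a shift and 60 degrees for a turn. A row lasts 1/8 s, in which the tool goes at most 62.5 mm and 10.7 degrees, less where a joint would pass 70% of its speed; a pose out of reach is approached as far as the arm can. A call with a number of a shift or a turn outside -1 to 1 is refused whole. A call with a gripper value outside its range is refused whole. The fingers move at their own pace and stop on an object; the grip force is fixed at half the most. Time passes only in rows, so rows that do not move let the fingers close. It gives the time, the measured TCP pose, the force and the opening at its end, in the units of the state.
- manip.state(): the state, without advancing time (a new reading comes with each control period).
- cams.get_image(name): name is "scene" or "top" or "wrist"; returns a dict with "img" (480x640x3 uint8, blue, green, red), "K" (3x3 intrinsics, pixels), "R" (3x3) and "t" (3): a world point X has camera coordinates R X + t. Camera axes: x right, y down, z forward; pixel columns grow to the right and rows downward; lengths in m; the calibration is good to about 2 mm. A picture is of the moment at which its call begins. There is no depth.
- finish_job(): hands the job in, once; it reports no verdict.
The state is a dict: "time": time; "joint_positions": joint angles; "dq": joint speeds; "tau": joint torques, N m; "tcp_pos": TCP position; "eef_rot": TCP orientation; "force": force on the tool from outside, world axes, zero at the start; "torque": the same for the moment, N m; "finger_gap": finger opening in m.
Only numpy, scipy, OpenCV 4.12 (cv2) and the standard library are available. Lean on these libraries where they do the work, as an engineer would, in place of code of your own. Each camera call takes 0.05 s, during which the arm holds its last target. There are 200 camera calls.

TASK

Take the blue keyed hub out of the parts tray and set it over the steel spindle of the grey drive unit, then, pressing only lightly so that the sprung spindle is never pushed near the end of its travel, turn the hub until its tab drops into the keyway. Lower it gently until it sits fully home on the flange, let go of it, and leave the brass spacer and the other things on the bench alone.

Things in the scene. Friction and masses are not known exactly. Their poses are not given: they have to be found in the camera images.
- hub: Keyed hub: blue ring standing upright in the tray, outer diameter 44, height 38, about 110 g (70 to 160 g); round, gripped alike all round. Straight bore of diameter 24, 2.5 mm lead-in chamfer at the bottom. A red stripe on its top face and down its side marks the side of its tab. Origin: centre of the underside; z up along the bore; x points from the axis to the tab and red stripe.
- tab (a point): The red tab inside the hub's bore: middle of the tab's lower face, 10 mm from the bore's axis and 12 mm above the hub's underside. The tab is 5.8 wide, 8 high, its tip 8 mm from the axis.
- spacer: Plain brass spacer of the same 44 x 38 size with no tab, standing in the same tray 110 mm from the hub (the two may be either way round). Not needed; leave it. Origin: centre of the underside.
- tray: Shallow black tray, 130 (x) by 230 (y) outside, rim 10 high, floor 4 thick, fixed to the bench. Origin: centre of the underside.
- drive: Drive unit: grey box 124 x 124, 54 high, fixed to the bench, with the upright spindle in its middle and a yellow pointer bar on its lid on the -x side. Origin: centre of the underside, on the spindle axis; z up; -x is the direction in which the pointer bar lies from the axis.
- seat (a point): Centre of the top face of the flange with the spindle at rest, on the spindle axis, 82 mm above the bench, axes as the drive unit's (fixed to the drive unit: it does not go down when the spindle is pressed). The flange is a dark disc of diameter 60, 6 thick; the hub is home when its underside lies on it. The shaft does not turn.
- shaft_top (a point): Centre of the bright steel shaft's top, 30 mm above the flange (at rest). Diameter 22, square-edged. One keyway, 7 wide, 4.5 deep, runs all its length, open at the top. Its direction, seen from above, differs each time and is not measured: within 0.8 rad either side of the drive's -x (pointer). Tab on shaft top: hub's underside 18 mm over the flange; tab in keyway: it slides down freely.
- spindle (a joint): How far the whole spindle (flange and shaft) is pressed down against its spring, in m: 0 at rest, stops hard at 0.015. It starts to give at about 2.5 N and takes 0.5 N more per mm; pressing it past 0.012 (about 8.5 N) counts as overloading it. It springs back when the load goes.
- reel: White solder reel, 54 across, 28 high, a bystander. Origin: centre of the underside.
- driver: Screwdriver with a blue handle, 160 long, lying on the bench beyond the tray, a bystander.
- fan: Black square cooling fan with yellow centre, 80 x 80 x 25, lying flat, a bystander. Origin: centre of the underside.
- flux: White flux bottle, 40 across, 90 high, blue cap, a bystander. Origin: centre of the underside.
There are look-alikes about, which are no part of the job. What is shaped like the drive but red is not meant.

How it is judged:
On the way, in this order (a step that is already met when the one before it is completed fails the run):
1. the hub is lifted clear of the tray (height (world z) of hub above 0.05 m and horizontal distance between hub and seat above 0.05 m), for 0.1 s.
2. the hub surrounds the shaft (horizontal distance between hub and seat below 0.004 m and z of hub in the frame of seat below 0.024 m and angle between hub's own z axis and vertical below 0.15 rad), for 0.2 s.
At the end, for the whole second after the job is handed in: The hub is home on the spindle: its underside within 3 mm of the flange's rest height, centred within 4 mm, upright within 3.5 degrees, at rest, let go, the spindle sprung back up to within 3 mm of its rest height (z of hub in the frame of seat between -0.003 and 0.003 m and horizontal distance between hub and seat below 0.004 m and angle between hub's own z axis and vertical below 0.06 rad and value of joint spindle below 0.003 m and linear speed of hub below 0.02 m/s); the robot touches nothing.
It fails at once if the spindle is pressed down more than 12 mm (its spring overloaded) (value of joint spindle above 0.012 m).
It fails at once if the hub is forced against the spindle with more than 30 N (contact force between hub and spindle above 30 N).
It fails at once if the brass spacer or another bystander is shifted by more than 30 mm (distance of any of spacer, reel, driver, fan, flux from where it was at the start of the episode above 0.03 m).
It also fails if it takes over 48 s, if anything falls off the work surface, if the arm or the gripper's body presses on something with over 40 N, if the wrist force passes 120 N, or if a joint passes its speed limit or range.

## Working session

There is one attempt and no reset: what is moved stays moved. The work goes in short steps, Python scripts to look and compute and a tool call to move; the robot and the scene stay as the last step left them, time stands still between calls to the robot, and variables do not carry over. Pictures are saved under pics/ and viewed, about 8 in all and at most 12, crops included, and the job is handed in when it is done.

Besides the shell and the picture viewer there is one more tool, called after "Request:" as name([rows], argument=value, ...), one row to a line, values as JSON. step_arm: Moves the arm, as the interface text tells. Shift numbers are shares of 0.4 m and turn numbers shares of 60 degrees, none past 1 either way. Its arguments: {"type":"object","properties":{"steps":{"type":"array","items":{"type":"array","items":{"type":"number"}}}},"required":["steps"]}

```bash
mkdir -p pics; cat > h.py <<'E'
import numpy as np,cv2
from cell import manip,cams,finish_job
def shot(n,f=None):
    d=cams.get_image(n)
    if f: cv2.imwrite('pics/'+f,d['img'])
    return d
def ray(d,u,v,z):
    K,R,t=[np.array(d[k],float) for k in('K','R','t')]
    c=-R.T@t.ravel(); r=R.T@np.linalg.inv(K)@[u,v,1]
    return c+r*(z-c[2])/r[2]
def proj(d,X):
    K,R,t=[np.array(d[k],float) for k in('K','R','t')]
    p=K@(R@np.array(X)+t.ravel()); return p[:2]/p[2]
E
python3 - <<'E'
from h import *
a=shot('top','top1.png');b=shot('scene','scene1.png')
for d in(a,b): print(d['K'],-np.array(d['R']).T@np.array(d['t']).ravel(),d['R'])
print(manip.state())
E
```

```text
[[574.7815928    0.         322.31368063]
 [  0.         574.7815928  241.90278438]
 [  0.           0.           1.        ]] [0.51909689 0.00309033 1.50331146] [[-0.005593   -0.99998226 -0.00204971]
 [-0.99888894  0.00568277 -0.04678231]
 [ 0.04679313  0.00178578 -0.99890301]]
[[449.73762481   0.         317.84522646]
 [  0.         449.73762481 246.79397099]
 [  0.           0.           1.        ]] [ 1.20557924 -0.1969434   0.72480145] [[ 0.35187718  0.93585349 -0.01899198]
 [ 0.65460707 -0.26053125 -0.709657  ]
 [-0.66908298  0.23727982 -0.70429131]]
{'time': 0.1, 'joint_positions': array([-1.31603339e+00,  4.23786404e-01,  1.63059497e+00, -3.31865522e-06,
        1.08858420e+00, -1.90104633e-02]), 'dq': array([ 0.00057629, -0.00224458, -0.00235322, -0.00040688,  0.00194198,
       -0.00134269]), 'tau': array([-7.55964106e-05, -5.58425152e+01, -2.82443279e+01,  3.08232381e-05,
        2.97957144e-03,  3.07418901e-06]), 'tcp_pos': array([ 0.16886835, -0.60122668,  0.21051702]), 'eef_rot': array([3.12472223, 1.5694234 , 1.82770085]), 'force': array([-0.06689126, -0.48425211, -0.02734728]), 'torque': array([-0.02085502,  0.04610705,  0.00498916]), 'finger_gap': 0.08514397162333186}
```

View pics/top1.png

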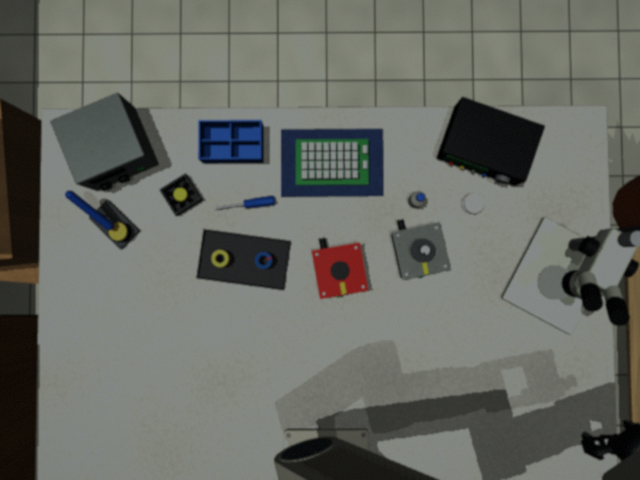

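View pics/scene1.png

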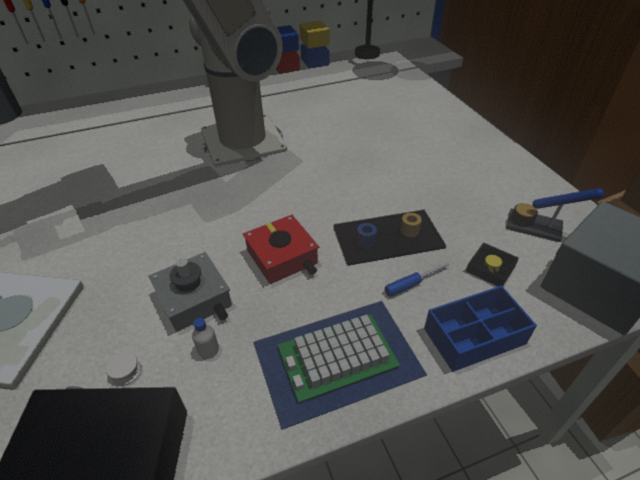

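The top view shows the blue hub at (264,261), the brass spacer at (220,258) and the grey drive with spindle at (423,250). The red look-alike at (341,271) isn't the one. The blue ring with red in the tray fits the hub, and the grey box with the steel shaft fits the drive. I'll confirm both in a crop and measure.

```bash
python3 - <<'E'
from h import *
d=shot('top'); im=d['img']; hsv=cv2.cvtColor(im,cv2.COLOR_BGR2HSV)
c=np.hstack([cv2.resize(im[y-35:y+35,x-35:x+35],(400,400),interpolation=cv2.INTER_CUBIC) for x,y in((264,261),(423,250))])
cv2.imwrite('pics/crop1.png',c)
def mask(lo,hi,x0,x1,y0,y1):
    m=cv2.inRange(hsv,lo,hi); k=np.zeros_like(m); k[y0:y1,x0:x1]=m[y0:y1,x0:x1]; return k
def cen(m,z,n):
    p=cv2.findNonZero(m); 
    if p is None: print(n,None);return
    (u,v),r=cv2.minEnclosingCircle(p); mu=p.reshape(-1,2).mean(0); print(n,len(p),(u,v),r,mu,ray(d,u,v,z)[:2],ray(d,*mu,z)[:2])
cen(mask((100,80,40),(130,255,255),245,285,240,285),.04,'hub')
cen(mask((0,100,40),(8,255,255),245,285,240,285),.04,'stripe')
cen(mask((20,100,40),(35,255,255),200,240,240,280),.04,'spacer')
cen(mask((20,100,60),(35,255,255),400,450,250,290),.056,'pointer')
cen(mask((0,0,0),(180,120,55),407,440,235,265),.082,'flange')
E
```

```text
hub 223 (263.0, 260.0) 9.486932754516602 [262.30493274 260.0941704 ] [0.54238882 0.15694144] [0.54215916 0.15871121]
stripe None
spacer 245 (219.9736785888672, 258.02630615234375) 9.470358848571777 [219.93469388 258.08571429] [0.54802879 0.2665145 ] [0.54787811 0.26661338]
pointer 64 (424.5769348144531, 267.73077392578125) 6.283585071563721 [424.890625 267.671875] [ 0.52041598 -0.25110364] [ 0.52055952 -0.2518942 ]
flange 346 (422.7524719238281, 250.10891723632812) 12.156825065612793 [421.8150289 250.3583815] [ 0.56394912 -0.24263279] [ 0.56334511 -0.24030694]
```

View pics/crop1.png

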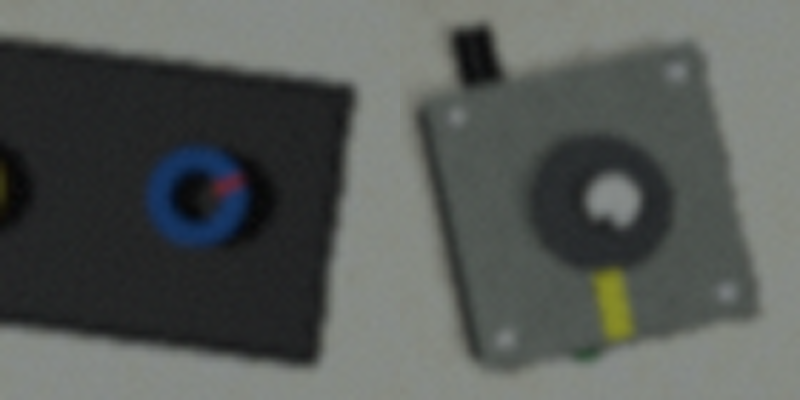

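The crop confirms both parts: hub with its red stripe pointing right and slightly up, and the drive's keyway notch roughly below the shaft centre. Moving above the hub.

Request:
step_arm([
  [0.06,0.118,0,0,0,0.157,-1],
  [0.06,0.118,0,0,0,0.157,-1],
  [0.06,0.118,0,0,0,0.157,-1],
  [0.06,0.118,0,0,0,0.157,-1],
  [0.06,0.118,0,0,0,0.157,-1],
  [0.06,0.118,0,0,0,0.157,-1],
  [0.06,0.118,0,0,0,0.157,-1],
  [0.06,0.118,0,0,0,0.157,-1],
])

```text
time: 1.15
tcp_pos: [0.3615, -0.2225, 0.2113]
eef_rot: [-0.496, 1.57, -0.472]
force: [0.0, -0.2, 0.7]
finger_gap: 0.0855
```

Request:
step_arm([
  [0.06,0.118,0,0,0,0.157,-1],
  [0.06,0.118,0,0,0,0.157,-1],
  [0.06,0.118,0,0,0,0.157,-1],
  [0.06,0.118,0,0,0,0.157,-1],
  [0.06,0.118,0,0,0,0.157,-1],
  [0.06,0.118,0,0,0,0.157,-1],
  [0.05,0.118,0,0,0,0.157,-1],
  [0.04,0.118,0,0,0,0.157,-1],
])

```text
time: 2.15
tcp_pos: [0.5415, 0.1552, 0.211]
eef_rot: [2.738, 1.571, -2.206]
force: [-0.5, 0.2, -0.4]
finger_gap: 0.0855
```

```bash
python3 - <<'E'
from h import *
d=shot('wrist','w1.png');s=manip.state();print(s['time'],s['tcp_pos'],s['eef_rot'],s['joint_positions'],s['force'])
print(proj(d,[.5424,.157,.042]),proj(d,s['tcp_pos']),-np.array(d['R']).T@np.array(d['t']).ravel())
E
```

```text
2.2 [0.54355409 0.16001963 0.21137704] [-0.48212322  1.56692384  0.8654103 ] [ 0.26406158  0.33631443  1.76310698  0.00254195  1.03897949 -1.08475747] [2.10372341 4.32207049 1.43126987]
[324.32595519 215.88688614] [333.16955523 283.78169593] [0.47632794 0.16999907 0.3746581 ]
```

View pics/w1.png

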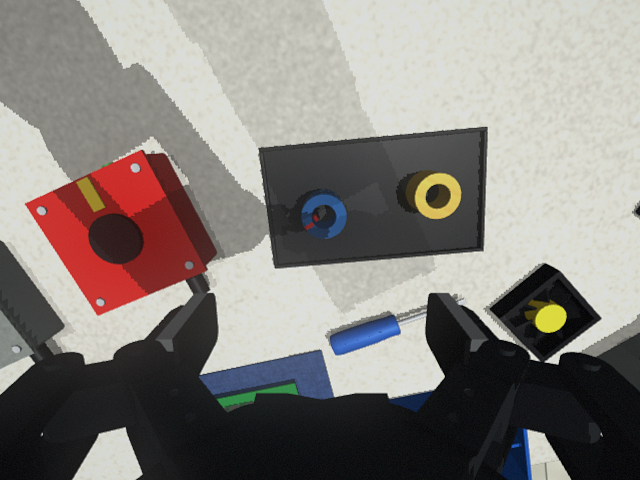

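The wrist view shows the hub at (324,216) with its red stripe to the lower left, and the spacer at (437,195). Now to measure the hub's top ring and stripe.

```bash
cat >> h.py <<'E'
def blob(d,ranges,box,z,ch=1):
    """mask points in box cast to plane z; returns Nx2 world points"""
    h=cv2.cvtColor(d['img'],cv2.COLOR_BGR2HSV); m=np.zeros(h.shape[:2],np.uint8)
    for lo,hi in ranges: m|=cv2.inRange(h,lo,hi)
    x0,x1,y0,y1=box; k=np.zeros_like(m); k[y0:y1,x0:x1]=m[y0:y1,x0:x1]
    p=cv2.findNonZero(k); 
    return np.zeros((0,2)) if p is None else np.array([ray(d,u,v,z)[:2] for u,v in p.reshape(-1,2)])
E
python3 - <<'E'
from h import *
d=shot('wrist'); s=manip.state()
B=[((95,90,90),(130,255,255))]; Rd=[((0,120,60),(8,255,255)),((172,120,60),(180,255,255))]
box=(290,360,180,250)
for v in(60,90,120,150):
    p=blob(d,[((95,90,v),(130,255,255))]+Rd,box,.042)
    (x,y),r=cv2.minEnclosingCircle(p.astype(np.float32)*1000); print(v,x,y,r,len(p))
r=blob(d,Rd,box,.042); print(len(r),r.mean(0)*1000,s['tcp_pos'],s['eef_rot'],s['force'])
im=d['img'][180:250,285:365]; cv2.imwrite('pics/c2.png',cv2.resize(im,(800,600),interpolation=cv2.INTER_NEAREST))
from scipy.spatial.transform import Rotation as T
M=T.from_euler('xyz',s['eef_rot']).as_matrix(); print(M,np.arctan2(M[1,2],M[0,2]))
E
```

```text
60 541.08740234375 157.23428344726562 24.046119689941406 1236
90 542.71630859375 156.20361328125 22.0637264251709 854
120 542.81103515625 156.49246215820312 21.808612823486328 718
150 543.846435546875 156.61273193359375 21.534399032592773 189
64 [545.63863564 143.80217719] [0.54239289 0.15744321 0.21108085] [-0.55692647  1.56905279  0.78352291] [-0.35524952 -0.45847988  0.52619108]
[[ 1.23517879e-03 -9.73586672e-01  2.28314402e-01]
 [ 1.23055491e-03  2.28315883e-01  9.73586331e-01]
 [-9.99998480e-01 -9.21599774e-04  1.48006279e-03]] 1.340450066479824
```

View pics/c2.png

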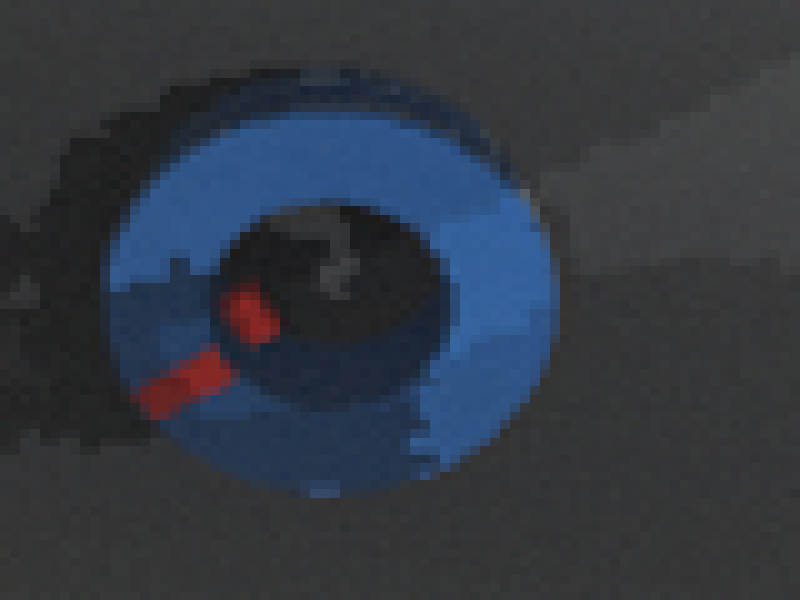

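Request:
step_arm([
  [0,-0.0025,-0.12,0,0,0,-1],
  [0,0,-0.12,0,0,0,-1],
  [0,0,-0.1,0,0,0,-1],
  [0,0,-0.08,0,0,0,-1],
  [0,0,-0.05,0,0,0,-1],
  [0,0,-0.028,0,0,0,-1],
  [0,0,0,0,0,0,-1],
])

```text
time: 3.12
tcp_pos: [0.541, 0.1523, 0.0119]
eef_rot: [2.132, 1.57, -2.818]
force: [-0.6, 0.4, 0.5]
finger_gap: 0.0854
```

Request:
step_arm([
  [0,0,0,0,0,0,1],
  [0,0,0,0,0,0,1],
  [0,0,0,0,0,0,1],
  [0,0,0,0,0,0,1],
  [0,0,0,0,0,0,1],
  [0,0,0,0,0,0,1],
])

```text
time: 3.88
tcp_pos: [0.542, 0.1528, 0.0135]
eef_rot: [-1.053, 1.569, 0.281]
force: [-0.9, 0.6, 8.9]
finger_gap: 0.0408
```

```bash
python3 - <<'E'
from h import *
s=manip.state();print(s['time'],s['tcp_pos'],s['force'],s['torque'],s['finger_gap'])
E
```

```text
3.875 [0.54195247 0.15284911 0.01353192] [-0.92899096  0.5655996   8.91916458] [0.03935179 0.27797506 0.05311099] 0.04077623248645482
```

Request:
step_arm([
  [0,0,0.04,0,0,0,1],
  [0,0,0.08,0,0,0,1],
  [0,0,0.1,0,0,0,1],
  [0,0,0.1,0,0,0,1],
  [0,0,0.1,0,0,0,1],
  [0,0,0.06,0,0,0,1],
  [0,0,0,0,0,0,1],
  [0,0,0,0,0,0,1],
])

```text
time: 4.88
tcp_pos: [0.5402, 0.1523, 0.2033]
eef_rot: [2.074, 1.57, -2.876]
force: [-1.1, 0.6, -2.6]
finger_gap: 0.0408
```

```bash
python3 - <<'E'
from h import *
s=manip.state();print(s['time'],s['tcp_pos'],s['force'],s['finger_gap'],s['joint_positions'])
d=shot('wrist','w2.png')
from scipy.spatial.transform import Rotation as T
M=T.from_euler('xyz',s['eef_rot']).as_matrix(); print(np.arctan2(M[1,2],M[0,2]), M[:,0])
z=s['tcp_pos'][2]+.03
print(proj(d,[*s['tcp_pos'][:2],z]))
E
```

```text
4.875 [0.54021306 0.15228541 0.20332536] [-1.07198718  0.60416688 -2.64204343] 0.040764816937370565 [ 2.53573400e-01  3.40415633e-01  1.77834497e+00 -1.72366583e-05
  1.02406698e+00 -1.07997377e+00]
1.3335564652869811 [-1.19173724e-03 -3.24051307e-04 -9.99999237e-01]
[323.151959   309.06051115]
```

View pics/w2.png

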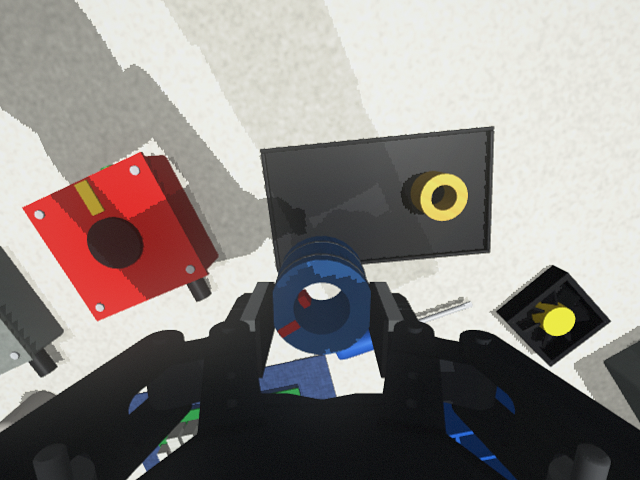

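Hub held: its top is at about (322,306), stripe at (290,328), tab at (304,300). Moving to a viewing place just beyond the drive.

Request:
step_arm([
  [0.03,-0.123,0,0,0,0,1],
  [0.03,-0.123,0,0,0,0,1],
  [0.03,-0.123,0,0,0,0,1],
  [0.03,-0.123,0,0,0,0,1],
  [0.03,-0.123,0,0,0,0,1],
  [0.03,-0.123,0,0,0,0,1],
  [0.03,-0.123,0,0,0,0,1],
  [0.03,-0.123,0,0,0,0,1],
])

```text
time: 5.92
tcp_pos: [0.6364, -0.2424, 0.2019]
eef_rot: [1.396, 1.568, 2.73]
force: [0.5, 0.0, -1.2]
finger_gap: 0.0406
```

Request:
step_arm([
  [0,0,0,0,0,0,1],
  [0,0,0,0,0,0,1],
])

```text
time: 6.18
tcp_pos: [0.6359, -0.2405, 0.2022]
eef_rot: [1.338, 1.567, 2.671]
force: [0.3, 0.3, -2.2]
finger_gap: 0.041
```

```bash
python3 - <<'E'
from h import *
d=shot('wrist','w3.png');s=manip.state();print(s['time'],s['tcp_pos'],s['force'],s['finger_gap'])
from scipy.spatial.transform import Rotation as T
M=T.from_euler('xyz',s['eef_rot']).as_matrix(); print(np.arctan2(M[1,2],M[0,2]), M[:,0])
print(proj(d,[.564,-.2426,.112]))
z=s['tcp_pos'][2]-.0095+.038
Rd=[((0,120,40),(8,255,255)),((172,120,40),(180,255,255))]
box=(260,385,225,365)
r=blob(d,Rd,box,z); print(len(r),r.mean(0)-s['tcp_pos'][:2])
for v in(50,90):
    p=blob(d,[((95,90,v),(130,255,255))]+Rd,box,z)
    (x,y),q=cv2.minEnclosingCircle(p.astype(np.float32)*1000); print(v,x,y,q)
E
```

```text
6.225 [ 0.6361615  -0.23998607  0.2026369 ] [ 0.03530149  0.58597328 -1.19895498] 0.04109323744002274
1.3339676922626102 [-0.00239197  0.00124879 -0.99999636]
[295.28752902 140.53081712]
377 [ 0.00219144 -0.01398708]
50 633.2263793945312 -247.4120330810547 31.68637466430664
90 639.80712890625 -246.18682861328125 27.990482330322266
```

View pics/w3.png

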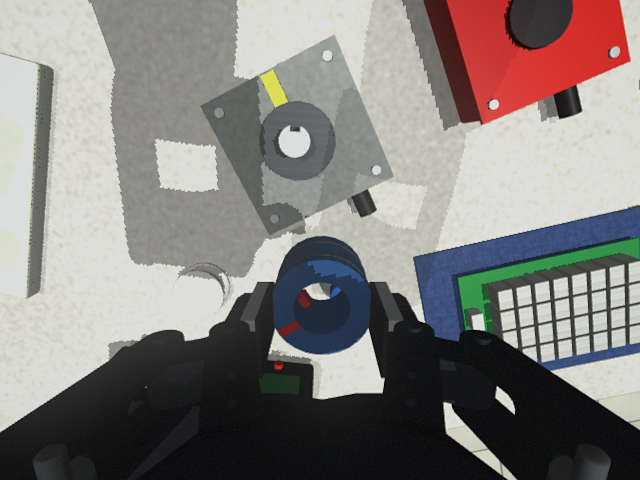

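The view shows the shaft at (294,142) with its keyway notch at (295,128), the pointer at (274,89) and the held hub's top at about (322,307). Next, measure the shaft, the keyway direction and the hub's offset.

```bash
python3 - <<'E'
from h import *
from scipy.optimize import least_squares
d=shot('wrist');s=manip.state();im=d['img'];tcp=s['tcp_pos']
g=im.min(2); m=np.zeros_like(g); m[115:170,270:320]=(g[115:170,270:320]>150)*255
n,l,st,c=cv2.connectedComponentsWithStats(m); i=1+np.argmax(st[1:,4]); print(st[i],c[i])
m=(l==i).astype(np.uint8)
p=np.array([ray(d,u,v,.112)[:2] for u,v in cv2.findNonZero(m).reshape(-1,2)])
(x,y),r=cv2.minEnclosingCircle((p*1000).astype(np.float32)); cc=np.array([x,y])/1000; print('shaft',cc,r)
def fit(q,R): return least_squares(lambda a:np.hypot(*(q-a).T)-R,q.mean(0),loss='soft_l1',f_scale=.0005).x
hull=cv2.convexHull(cv2.findNonZero(m)).reshape(-1,2)
q=np.array([ray(d,u,v,.112)[:2] for u,v in hull]); print('fit',fit(q,.011))
# keyway: pixels in ring 7.5..10.5 mm not bright
k=[]
for v in range(110,175):
  for u in range(265,325):
    X=ray(d,u,v,.112)[:2]-cc; 
    if .0068<np.hypot(*X)<.0102 and not m[v,u]: k.append(X)
k=np.array(k); print('key',len(k),k.mean(0),np.arctan2(*k.mean(0)[::-1]))
print('pointer dir', [np.arctan2(*(ray(d,274,89,.056)[:2]-cc)[::-1])])
# hub
z=tcp[2]-.0095+.038
h=cv2.cvtColor(im,cv2.COLOR_BGR2HSV)
b=cv2.inRange(h,(95,80,30),(130,255,255))|cv2.inRange(h,(0,120,40),(8,255,255))
pts=[]
for u in range(280,364):
  col=np.where(b[290:362,u])[0]
  if len(col): pts.append((u,290+col.max()))
q=np.array([ray(d,u,v,z)[:2] for u,v in pts]); hc=fit(q,.022); print('hub',hc,hc-tcp[:2],np.std(np.hypot(*(q-hc).T)),pts[::12])
rr=cv2.inRange(h,(0,120,40),(8,255,255)); rr[:316]=0; rr[345:]=0; rr[:,:265]=0;rr[:,305:]=0
a=cv2.findNonZero(rr).reshape(-1,2).mean(0); X=ray(d,*a,z)[:2]-hc; print('stripe',a,X,np.hypot(*X),np.arctan2(X[1],X[0]))
E
```

```text
[278 125  32  33 754] [293.37400531 141.67506631]
shaft [ 0.56408844 -0.24348767] 11.124719619750977
fit [ 0.56406223 -0.24345031]
key 52 [-0.00792489  0.00268894] 2.814479080637053
pointer dir [np.float64(-2.943053223331805)]
hub [ 0.63565383 -0.24072945] [-0.00073299 -0.00100944] 0.0014716076258890415 [(280, np.int64(361)), (292, np.int64(345)), (304, np.int64(350)), (316, np.int64(353)), (328, np.int64(353)), (340, np.int64(350)), (352, np.int64(344))]
stripe [288.29487179 328.51923077] [ 0.00641231 -0.01609749] 0.01732763320323876 -1.191719997714546
```

Request:
step_arm([
  [-0.0129,-0.0005,0,0,0,-0.155,1],
  [-0.0129,-0.0005,0,0,0,-0.155,1],
  [-0.0129,-0.0005,0,0,0,-0.155,1],
  [-0.0129,-0.0005,0,0,0,-0.155,1],
  [-0.0129,-0.0005,0,0,0,-0.155,1],
  [-0.0129,-0.0005,0,0,0,-0.155,1],
  [-0.0129,-0.0005,0,0,0,-0.155,1],
])

```text
time: 7.15
tcp_pos: [0.6006, -0.2409, 0.204]
eef_rot: [2.268, 1.57, 2.462]
force: [0.8, 0.2, -1.5]
finger_gap: 0.0409
```

Request:
step_arm([
  [-0.0129,-0.0005,0,0,0,-0.155,1],
  [-0.0129,-0.0005,0,0,0,-0.155,1],
  [-0.0129,-0.0005,0,0,0,-0.155,1],
  [-0.0129,-0.0005,0,0,0,-0.155,1],
  [-0.0129,-0.0005,0,0,0,-0.155,1],
  [-0.0129,-0.0005,0,0,0,-0.155,1],
  [-0.0129,-0.0005,0,0,0,-0.155,1],
  [0,0,-0.1,0,0,0,1],
])

```text
time: 8.15
tcp_pos: [0.567, -0.2436, 0.1668]
eef_rot: [0.524, 1.564, -0.415]
force: [-0.3, -0.1, -1.9]
finger_gap: 0.0406
```

Request:
step_arm([
  [0,0,0,0,0,0,1],
  [0,0,0,0,0,0,1],
  [0,0,0,0,0,0,1],
])

```text
time: 8.52
tcp_pos: [0.5657, -0.244, 0.1655]
eef_rot: [0.503, 1.569, -0.436]
force: [0.9, 0.7, -1.8]
finger_gap: 0.0406
```

```bash
python3 - <<'E'
from h import *
from scipy.spatial.transform import Rotation as T
for i in range(3):
    d=shot('wrist','w4.png');s=manip.state();M=T.from_euler('xyz',s['eef_rot']).as_matrix();print(s['time'],s['tcp_pos'],s['force'],s['finger_gap'],np.arctan2(M[1,2],M[0,2]), M[:,0])
shot('scene','s4.png')
im=d['img'][170:380,180:460]
e=cv2.imread('pics/s4.png')[190:330,120:307]
cv2.imwrite('pics/c4.png',np.hstack([cv2.resize(im,(400,300)),cv2.resize(e,(400,300))]))
E
```

```text
8.575 [ 0.56561273 -0.2440352   0.16538942] [ 0.1543277   0.09522006 -1.69479283] 0.04070587403536644 -0.938505598576909 [ 1.94680687e-03 -8.73598827e-04 -9.99997723e-01]
8.625 [ 0.56543093 -0.24405592  0.16520701] [ 0.57029831 -0.31441616 -0.8479608 ] 0.04080704901664656 -0.9386245164175553 [ 1.67098243e-03 -7.50662542e-04 -9.99998322e-01]
8.675 [ 0.56527669 -0.24407052  0.16499023] [ 0.86833454 -0.09008296 -1.62146897] 0.04074588802140204 -0.9387133761639279 [ 1.38786892e-03 -6.38680202e-04 -9.99998833e-01]
```

View pics/c4.png

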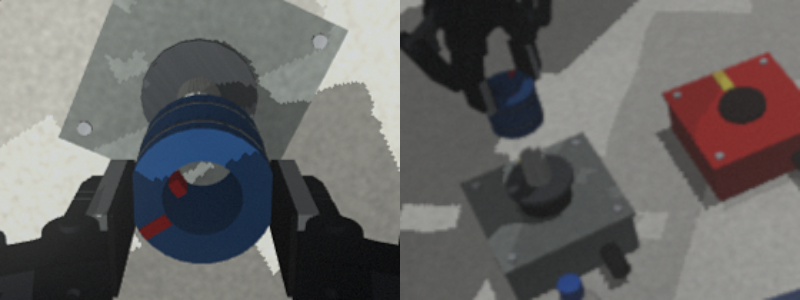

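The left half shows the hub (top centre about (201,195) in the crop) above the flange. The right half shows it above the shaft, to the upper left because of its height. Next I'll measure the hub against the shaft and flange in both cameras.

```bash
cat > m.py <<'E'
from h import *
from scipy.optimize import least_squares
def fit(q,R): return least_squares(lambda a:np.hypot(*(q-a).T)-R,q.mean(0),loss='soft_l1',f_scale=.0003).x
def blue(im):
    h=cv2.cvtColor(im,cv2.COLOR_BGR2HSV); return cv2.inRange(h,(95,80,25),(130,255,255))|cv2.inRange(h,(0,120,40),(8,255,255))|cv2.inRange(h,(172,120,40),(180,255,255))
def low(b,u0,u1,v0,v1): 
    o=[]
    for u in range(u0,u1):
        c=np.where(b[v0:v1,u])[0]
        if len(c): o.append((u,v0+c.max()))
    return o
def arc(d,pts,z,R,n):
    q=np.array([ray(d,u,v,z)[:2] for u,v in pts]); c=fit(q,R); e=np.abs(np.hypot(*(q-c).T)-R); print(n,c,'med err',np.median(e),len(q)); return c
def hubpos(zb):
    w=shot('wrist'); b=blue(w['img']); c=arc(w,low(b,282,360,290,362),zb+.038,.022,'hub wrist')
    h=cv2.cvtColor(w['img'],cv2.COLOR_BGR2HSV); r=cv2.inRange(h,(0,110,30),(10,255,255))|cv2.inRange(h,(170,110,30),(180,255,255)); r[:316]=0; r[345:]=0; r[:,:265]=0;r[:,306:]=0
    p=cv2.findNonZero(r)
    if p is not None:
        a=p.reshape(-1,2).mean(0); X=ray(w,*a,zb+.038)[:2]-c; print('stripe',a,np.hypot(*X),np.arctan2(X[1],X[0]))
    s=shot('scene'); u,v=proj(s,[.564,-.243,zb]); u,v=int(u),int(v); print('scene exp',u,v)
    b=blue(s['img']); l=low(b,u-12,u+12,v-15,v+16); c2=arc(s,l,zb,.022,'hub scene'); print(l)
    return w,s,c,c2
E
python3 - <<'E'
from m import *
st=manip.state(); print(st['time'],st['tcp_pos'])
w,s,c,c2=hubpos(st['tcp_pos'][2]-.0095)
# shaft in scene: bright pixels near projected shaft top
u,v=proj(s,[.5641,-.2434,.112]); print('shaft scene exp',u,v)
u,v=int(u),int(v); print(s['img'][v-8:v+14,u-12:u+13].min(2))
# flange in wrist
u,v=proj(w,[.5641,-.2434,.082]); print('flange wrist exp',u,v)
for a in np.deg2rad(range(0,360,20)):
    X=[.5641+.03*np.cos(a),-.2434+.03*np.sin(a),.082]; print(np.round(proj(w,X)).astype(int),end=' ')
cv2.imwrite('pics/w5.png',w['img'])
g=cv2.cvtColor(w['img'],cv2.COLOR_BGR2GRAY); print(); 
for uu in range(295,355,8): print(uu,g[190:225,uu])
E
```

```text
8.725 [ 0.56514238 -0.24404036  0.16478063]
hub wrist [ 0.56441578 -0.24480545] med err 8.861160522019747e-05 78
stripe [288.43076923 328.62564103] 0.017290642675311527 2.8157633562037585
scene exp 176 244
hub scene [ 0.56191535 -0.24585438] med err 0.0005244296513505602 22
[(164, np.int64(250)), (165, np.int64(251)), (166, np.int64(252)), (167, np.int64(252)), (168, np.int64(252)), (169, np.int64(253)), (170, np.int64(253)), (171, np.int64(253)), (172, np.int64(253)), (173, np.int64(253)), (174, np.int64(253)), (175, np.int64(253)), (176, np.int64(252)), (177, np.int64(252)), (178, np.int64(252)), (179, np.int64(251)), (180, np.int64(251)), (181, np.int64(250)), (182, np.int64(250)), (183, np.int64(249)), (184, np.int64(248)), (185, np.int64(246))]
shaft scene exp 181.53252156975142 261.1182193661292
[[ 34  29  27  30  31  34  33  41  46  71 112 133 148 152 149 148 148 145
  146 146 147 146 143 146 146]
 [ 88  67  60  61  72  78  79 113 125 131 140 146 148 146 146 147 146 144
  148 148 147 147 145 147 147]
 [135 132 133 133 133 130 133 139 147 146 147 147 147 145 147 147 146 148
  1
[... 2735 characters left out ...]
50  80  78  78  78  77  78  77  79  80  78
  78  77  76  75  75  75  76  77  76  74  73  74  75  76  75  76  78]
327 [119 115 116 119 121 124 125 110  52  75  82  79  78  77  78  78  77  78
  79  77  74  76  75  75  75  75  76  76  75  75  76  72  73  74  74]
335 [117 116 116 116 118 119 120 124 123  99  49  59  76  77  75  77  77  77
  77  79  78  78  76  75  76  74  76  74  77  76  74  73  73  74  74]
343 [122 122 124 120 119 118 118 120 120 121 118 119 112  75  48  59  78  76
  75  75  74  76  73  76  77  76  75  75  74  74  76  77  75  76  73]
351 [122 123 124 125 125 124 122 123 120 121 119 119 119 117 113 115 115 118
 111  77  70  64  56  67  76  76  75  74  74  73  74  72  73  74  73]
```

```bash
python3 - <<'E'
from m import *
class W(dict): pass
w=shot('wrist')
arc(w,[(295,204),(303,200.4),(311,197.6),(319,196.5),(327,197.6),(335,199.5),(343,203),(351,209)],.082,.030,'flange')
s=shot('scene')
# shaft top upper edge in scene (bright boundary noisy): far rim points
u,v=proj(s,[.5641,-.2434,.112])
print(u,v,[proj(s,[.5641+.011*np.cos(a),-.2434+.011*np.sin(a),.112]).round(1) for a in np.deg2rad([0,90,180,270])])
print(manip.state()['tcp_pos'])
E
```

```text
flange [ 0.61309486 -0.2141896 ] med err 0.003019179428431268 8
181.53252156975142 261.1182193661292 [array([182.4, 265.1]), array([187.4, 259.6]), array([180.7, 257.2]), array([175.6, 262.7])]
[ 0.56476531 -0.24397408  0.16416201]
```

```bash
python3 - <<'E'
from m import *
w=shot('wrist'); P=[(295,204),(303,200.4),(311,197.6),(319,196.5),(327,197.6),(335,199.5),(343,203),(351,209)]
q=np.array([ray(w,u,v,.082)[:2] for u,v in P])
o=least_squares(lambda a:np.hypot(*(q-a).T)-.03,[.564,-.243]); print(o.x,o.fun*1000)
st=manip.state(); print(st['tcp_pos'])
b=blue(w['img']); L=low(b,282,360,290,362); q=np.array([ray(w,u,v,st['tcp_pos'][2]+.0285)[:2] for u,v in L])
print(least_squares(lambda a:np.hypot(*(q-a).T)-.022,[.564,-.243],loss='soft_l1',f_scale=.0003).x)
E
```

```text
[ 0.56437117 -0.24366366] [ 0.48270146 -0.15631974 -0.05301473  0.02235627 -0.37959106 -0.22264981
  0.09103042  0.41539471]
[ 0.56478096 -0.24397734  0.16409818]
[ 0.56404533 -0.24477128]
```

Request:
step_arm([
  [0,0.0025,-0.05,0,0,0,1],
  [0,0,-0.04,0,0,0,1],
  [0,0,-0.01,0,0,0,1],
  [0,0,-0.01,0,0,0,1],
  [0,0,-0.01,0,0,0,1],
  [0,0,0,0,0,0,1],
  [0,0,0,0,0,0,1],
])

```text
time: 9.85
tcp_pos: [0.565, -0.243, 0.1163]
eef_rot: [0.554, 1.57, -0.385]
force: [-0.5, 1.1, -1.4]
finger_gap: 0.041
```

```bash
python3 - <<'E'
from m import *
for i in range(3):
  st=manip.state(); print(st['time'],st['tcp_pos'],st['force'],st['torque']); shot('wrist')
E
```

```text
9.85 [ 0.56496411 -0.24300279  0.11633071] [-0.4521038   1.06889107 -1.42137172] [0.02998589 0.00875291 0.00240466]
9.9 [ 0.56497301 -0.24297915  0.11634334] [-0.20973093  0.25113376 -2.03847782] [ 0.01278704 -0.02156805  0.00488073]
9.95 [ 0.56495573 -0.2429996   0.11634449] [-0.59776513  0.37193424 -1.46451827] [-0.02721358 -0.0205221  -0.05462183]
```

Request:
step_arm([
  [0,0,-0.005,0,0,0,1],
  [0,0,-0.005,0,0,0,1],
  [0,0,-0.005,0,0,0,1],
  [0,0,0,0,0,0,1],
  [0,0,-0.005,0,0,0,1],
  [0,0,-0.004,0,0,0,1],
  [0,0,-0.004,0,0,0,1],
  [0,0,0,0,0,0,1],
])

```text
time: 11.0
tcp_pos: [0.5647, -0.2428, 0.1046]
eef_rot: [-2.61, 1.571, 2.734]
force: [0.1, 0.1, -1.4]
finger_gap: 0.0411
```

```bash
python3 - <<'E'
from m import *
for i in range(3):
  st=manip.state(); print(st['time'],st['tcp_pos'],st['force'],st['torque']); shot('wrist')
E
```

```text
11.0 [ 0.56467846 -0.24284879  0.10464411] [ 0.0927725   0.11379215 -1.36347103] [-0.03033617 -0.01920337 -0.00288826]
11.05 [ 0.56474715 -0.24287493  0.10474787] [-0.03855624  0.42102286 -1.35567775] [-0.0424529   0.02379492  0.02890326]
11.1 [ 0.56478284 -0.24289796  0.10482393] [ 0.44214756  0.19046341 -2.08345169] [-0.04578726 -0.01077791 -0.02988451]
```

No contact force with the underside about 5 mm below tab-on-shaft height, so the tab looks to be in the keyway. Continuing gently.

Request:
step_arm([
  [0,0,-0.005,0,0,0,1],
  [0,0,-0.005,0,0,0,1],
  [0,0,-0.005,0,0,0,1],
  [0,0,-0.005,0,0,0,1],
  [0,0,0,0,0,0,1],
  [0,0,0,0,0,0,1],
])

```text
time: 11.9
tcp_pos: [0.5648, -0.2429, 0.0968]
eef_rot: [-2.821, 1.571, 2.524]
force: [0.2, -0.1, -2.0]
finger_gap: 0.0409
```

Request:
step_arm([
  [0,0,-0.003,0,0,0,1],
  [0,0,-0.003,0,0,0,1],
  [0,0,0,0,0,0,1],
])

```text
time: 12.28
tcp_pos: [0.5647, -0.2429, 0.0943]
eef_rot: [-2.525, 1.571, 2.819]
force: [0.2, 0.7, -1.0]
finger_gap: 0.0409
```

Request:
step_arm([
  [0,0,-0.003,0,0,0,1],
  [0,0,0,0,0,0,1],
  [0,0,0,0,0,0,1],
])

```text
time: 12.65
tcp_pos: [0.5648, -0.2429, 0.0932]
eef_rot: [-0.128, 1.571, -1.066]
force: [-0.3, -0.3, -1.2]
finger_gap: 0.0409
```

Request:
step_arm([
  [0,0,-0.003,0,0,0,1],
  [0,0,0,0,0,0,1],
  [0,0,0,0,0,0,1],
])

```text
time: 13.02
tcp_pos: [0.5648, -0.2429, 0.092]
eef_rot: [-2.725, 1.571, 2.619]
force: [1.1, 0.5, -1.7]
finger_gap: 0.0409
```

Request:
step_arm([
  [0,0,-0.003,0,0,0,1],
  [0,0,0,0,0,0,1],
  [0,0,0,0,0,0,1],
])

```text
time: 13.4
tcp_pos: [0.5649, -0.2429, 0.091]
eef_rot: [0.703, 1.57, -0.236]
force: [-0.6, 0.1, 1.3]
finger_gap: 0.0407
```

```bash
python3 - <<'E'
from m import *
for i in range(3):
  st=manip.state(); print(st['time'],st['tcp_pos'],st['force'],st['torque']); shot('wrist')
E
```

```text
13.4 [ 0.56492609 -0.24289478  0.09103496] [-0.55415259  0.08474211  1.28541691] [ 0.12713059  0.0320889  -0.01431354]
13.45 [ 0.56491001 -0.24291505  0.09102449] [0.03752202 0.64280895 1.21563544] [ 0.12941684  0.06329558 -0.02529237]
13.5 [ 0.5649375  -0.24292277  0.09099228] [0.59256904 0.27765916 0.9351308 ] [ 0.07728678  0.04743    -0.0204107 ]
```

The wrist force rose by about 2.7 N right at flange height, so the hub is home. Now let go and retreat.

Request:
step_arm([
  [0,0,0,0,0,0,-1],
  [0,0,0,0,0,0,-1],
  [0,0,0,0,0,0,-1],
  [0,0,0,0,0,0,-1],
  [0,0,0,0,0,0,-1],
  [0,0,0,0,0,0,-1],
])

```text
time: 14.3
tcp_pos: [0.5648, -0.2429, 0.0908]
eef_rot: [-2.339, 1.571, 3.005]
force: [-1.6, 0.6, -0.1]
finger_gap: 0.0855
```

Request:
step_arm([
  [0,0,0.03,0,0,0,-1],
  [0,0,0.05,0,0,0,-1],
  [0,0,0.08,0,0,0,-1],
  [0,0,0.1,0,0,0,-1],
  [0.03,0.05,0.05,0,0,0,-1],
  [0.06,0.06,0,0,0,0,-1],
  [0,0,0,0,0,0,-1],
  [0,0,0,0,0,0,-1],
])

```text
time: 15.3
tcp_pos: [0.6005, -0.199, 0.2156]
eef_rot: [-0.092, 1.57, -1.031]
force: [-0.1, 0.3, -0.1]
finger_gap: 0.0854
```

```bash
python3 - <<'E'
from m import *
st=manip.state(); print(st['time'],st['tcp_pos'],st['force'],st['finger_gap'])
w=shot('wrist'); s=shot('scene'); t=shot('top')
u,v=proj(w,[.5641,-.2434,.12]); print(u,v); cv2.imwrite('pics/w6.png',w['img'])
e=cv2.resize(s['img'][200:340,110:297],(400,300),interpolation=cv2.INTER_CUBIC)
cv2.imwrite('pics/c6.png',np.hstack([cv2.resize(w['img'],(400,300)),e]))
h=cv2.inRange(cv2.cvtColor(t['img'],cv2.COLOR_BGR2HSV),(20,100,40),(35,255,255)); k=np.zeros_like(h);k[240:280,200:240]=h[240:280,200:240]; print('spacer',cv2.minEnclosingCircle(cv2.findNonZero(k)))
for zt in(.117,.120,.123):
  b=blue(w['img']); p=blob(w,[((95,80,70),(130,255,255)),((0,120,40),(8,255,255))],(int(u)-40,int(u)+40,max(int(v)-40,0),int(v)+40),zt); (x,y),r=cv2.minEnclosingCircle((p*1000).astype(np.float32)); print(zt,x,y,r)
E
```

```text
15.3 [ 0.60049787 -0.19902267  0.21555672] [-0.10719104  0.25864517 -0.14046242] 0.0854296179356114
338.64958356814896 299.4242858753136
spacer ((219.9642791748047, 258.0), 9.453062057495117)
0.117 562.7196044921875 -244.7611541748047 22.506031036376953
0.12 563.765380859375 -243.79209899902344 22.248611450195312
0.123 564.8109130859375 -242.8229522705078 21.99102020263672
```

View pics/c6.png

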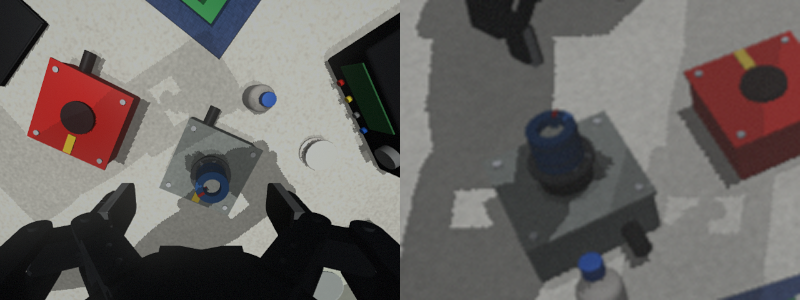

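Both views show the hub upright and low on the flange at the shaft's position. The gripper is clear and the spacer hasn't moved.

```bash
python3 -c "
from h import *
print(finish_job())"
```

```text
the job is handed in; nothing more can be done
None
```

The blue hub is on the grey drive's spindle, let go, and the job is handed in at about 15.5 s of the 48 s allowed. `finish_job()` gave no verdict, so the result rests on my own checks.

**What I did:** I took the hub from the tray and measured the keyway at 2.81 rad. I turned the hub to match in the air, with its stripe measured at 2.82 rad. The tab then went into the keyway without any search turning on the shaft. I lowered it in small steps until the wrist force rose by about 2.7 N at flange height, then opened and backed off.

**Last checks:**
- **Position:** assuming the hub's top is at its home height of 120 mm, the wrist camera puts its centre within about 0.5 mm of the shaft axis. It looks upright, down on the flange.
- **Height:** no camera measured it directly. It rests on where the contact force rose, with the underside then at about 81.5 mm against 82 mm.
- **Spindle:** its travel was never measured, but the light contact force suggests it was barely pressed.
- **Spacer and gripper:** the spacer is at the same pixels as at the start. The gripper is clear, with wrist force near zero.
- **Other bystanders:** I only looked at these in the final picture, where the bottle and the reel seemed undisturbed. The screwdriver and the fan were not rechecked.

**Checks that failed or disagreed:** while the hub was still held above the shaft, the scene camera placed it about 2–3 mm from where the wrist camera did. That is roughly one scene pixel plus calibration error, so I used the wrist camera. My first flange fit ran off to a false solution, and I redid it from a better starting point.

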